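# Clamp a wound coil for its electrical test

## Task

Slide the taller of the two wound coils up off its post, stand it upright in the V of the test clamp without dropping it, and let go of it. Then swing the clamp's cam lever, the one with the swivelling black knob, up to the cam's highest lift, where the lever stands straight up and the sprung pad presses the coil hardest into the V. The lever springs back if let go and the reading is taken only while it is held, so finish while still holding it there; leave the other coil, the beaker and the petri dishes alone.

Things in the scene. Friction and masses are not known exactly. Their poses are not given: they have to be found in the camera images.
- coil_stand: Grey fixed plate, 70 (x) by 170 (y) by 10 mm high, with two upright steel posts of 14 mm diameter at its own y = +45 and -45 mm, whose tapered tips are 75 mm above its underside. One coil on each post, in either order. Origin: centre of the underside; z up.
- coil_tall: The coil to test: a copper winding between two black flanges, 46 mm outer diameter over its whole length, 40 mm tall, with a 20 mm through bore; 0.13 to 0.25 kg. Stands loose on one of the posts, its underside 10 mm above the worktop. Origin: centre of the underside; z along the bore, up.
- coil_flat: The other coil, of the same diameters but only 22 mm tall, on the other post. It stays. Origin: centre of the underside.
- clamp_jig: Coil test clamp, fixed to the worktop: aluminium base plate 12 mm thick, 188 by 80 mm, open above. Origin: at worktop height, under the centre of a coil seated in the V; x points away from the lever, z up. A seated coil stands on the plate, its underside at z = 12 mm. The V block is on its +x side, the pressure pad on its -x side; both y sides are free, so a gripper can close along y.
- set_down (a point): Best place to set the coil's underside centre down: on the plate's top (z = 12 mm), 3.5 mm on the pad's side of the seated place. The black V block: two flat faces 30 degrees off square to the clamp's x, 32 mm high, never nearer than 19 mm in x nor wider than 23 mm to a side. V and resting pad leave a 46 mm coil 7.5 mm of play along x; the pad later pushes it into the V.
- pressure_pad: Sprung black pad, 34 mm wide, 30 mm high, with a brass strip, on a sliding jaw. From rest to highest lift the cam pushes the jaw 11 mm along +x of the clamp: up to 7.5 mm until the pad presses the coil into the V, then its springs give (2.5 N per mm), to about 12 N. Its origin is no useful point.
- cam (a joint): Angle of the cam lever in rad about the clamp's y axis. 0: at rest on its stop, leaning 15 degrees above level, away from the V (-x of the clamp). It grows as the knob is lifted. At 1.31 the lever stands straight up: highest lift. Beyond that the jaw goes back again, to a stop at 1.85. A return spring pulls it to 0 (2 to 4 N at the knob).
- lever_pivot (a point): Centre of the cam's axle, which is parallel to the clamp's y axis, 35 mm above the worktop and 93 mm from the clamp's origin towards -x. The lever swings in the plane y = 0 of the clamp.
- knob_center (a point): Centre of the black swivelling knob on the lever's end: two discs of 28 mm diameter on a pin along the clamp's y axis, one on either side of the flat lever, 36 mm over both end faces; 85 mm from lever_pivot, 57 mm above the worktop at rest. Pinched from above on its end faces, the fingers closing along y, it turns freely on the lever, so it can be carried round without turning the hand.
- clamp_handle: The lever: steel stem 10 mm thick, flat end and swivelling knob. Its origin is at the pivot.
- beaker: Loose 100 ml glass beaker, 51 mm wide, 69 mm tall, behind and between the stand and the clamp; a bystander. Origin: centre of the underside.
- dish: Loose stack of petri dishes, 82 mm across, 22 mm high, to the left of the clamp; a bystander. Origin: centre of the underside.
There are look-alikes about, which are no part of the job. What is shaped like the coil_tall but blue is not meant. Leave any pink or purple look-alike of the coil_stand alone.

How it is judged:
By the outcome, as a careful person would: the job done as asked, in the order asked, and still so for the second after the job is handed in, while the arm keeps its last pose, push and grip.
It also fails if it takes over 42 s, if anything falls off the work surface, if the arm or the gripper's body presses on something with over 40 N, if the wrist force passes 120 N, or if a joint passes its speed limit or range.

## Robot

A 7-joint arm with a two-finger parallel gripper is mounted at the origin on a cart in front of the work surface, level with it; the furniture and walls round the work are solid. World frame = base frame: x ahead of the robot, y to its left, z up, the work surface at z = 0. Lengths are in mm, angles in rad, forces in N, time in s.
With the tool pointing down it reaches from about 425 to 875 mm from the base axis. Payload 9.9 kg.
Tool frame: the origin (TCP) lies where the fingers leave the gripper's body, on its centre line; the fingertips stand 73 mm ahead of it and the grasp point (between the pads) lies 54 mm ahead of it; y points along the fingers, x is the direction in which the jaws open and shut, and the axes are right-handed (so a half turn about y gives the same grasp; the last joint's range is limited). The gripper opens to 85 mm and grips with 20 to 120 N. Pads are 22 mm wide; open, the fingers measure 114 mm over their backs; the gripper's body (76 mm by 85 mm) begins 54 mm behind the grasp point. The pads swing forward as they close: fully open they stand 13 mm farther back than shut.
Start: joints at [1.087, 0.576, 0.025, 1.437, -0.015, 1.129, -0.057], TCP at [262.738, -621.772, 303.889] pointing down, gripper open.
Joint ranges: [-2.76, 2.76], [-0.34, 2.15], [-1.52, 1.57], [0.19, 2.46], [-1.09, 4.23], [0.17, 1.99], [-2.82, 2.82]. Speed limits (rad/s): [2.22, 2.22, 3.01, 3.01, 3.14, 3.14, 3.14].

## Interface

Orientations are given as a unit quaternion [x, y, z, w].
In Python, from rig import env, vision, order, masks_of, tip_of gives the robot as it stands.
- The arm moves only by the tool arm_command, never from a script. Its argument "commands" is a list of rows, each a list of 5 numbers: the finger opening in cm, from 0 to 8.54, then the shift along the tool's x, y, z in cm, then the turn about the tool's y in rad. In form: [[hand, x, y, z, yaw], ...]. A call has 1 to 10 rows; each row shifts and turns the commanded pose from where the row before left it, along the tool's axes as they then stand; what a row does not reach is not made up. A row lasts 1/10 s, in which the tool goes at most 50 mm and 8.59 degrees, less where a joint would pass 70% of its speed; a pose out of reach is approached as far as the arm can. A call with a gripper value outside its range is refused whole. The fingers move at their own pace and stop on an object; "force" is the grip in N (left out, the last holds). Time passes only in rows, so rows that do not move let the fingers close. It gives the time, the measured TCP pose, the force and the opening at its end, in the units of the state.
- env.read_state(): the state, without advancing time (a new reading comes with each control period).
- vision.capture(name): name is "side" or "top" or "wrist"; returns a dict with "img" (480x640x3 uint8, red, green, blue), "mtx" (3x3 intrinsics, pixels), "T" (4x4, takes a point from camera to world coordinates). Camera axes: x right, y up, looking along -z (the intrinsics and any distortion apply to the point x, -y, -z); pixel columns grow to the right and rows downward; lengths in mm; the calibration is good to about 2 mm. The wrist camera is an equidistant fisheye: a pixel r from the principal point sees the ray r / f radians off the axis. A picture is of the moment at which its call begins. There is no depth.
- order.close_job(): hands the job in, once; it reports no verdict.
Trained networks look in a picture, given as the dict that the camera call returned (one of the last four; its "shot" number tells which), for a name from the list of things; names that differ only in an ending like _2 or _b are one class to them, and where a whole thing is asked for, a point or a joint stands for the part that bears it (a point fixed in the world has none). Each returns a list of dicts, best first, with "p" (0 to 1); they miss things now and then, are a little off and sometimes report something else, mostly with a low value. They report only what shows in the picture. A call takes as long as a camera call. They do not tell look-alikes from the thing itself.
- masks_of(picture, query): "mask" (480x640 bool, what is visible of it) and "box" ([left, top, right, bottom] in pixels, round what is visible of it).
- tip_of(picture, query): "point" ([column, row] in pixels: a listed point, or the origin of a listed thing).
The state is a dict: "t": time; "joints": joint angles; "joint_vel": joint speeds; "joint_efforts": joint torques, N m; "eef_pos": TCP position; "tool_rot": TCP orientation; "force": force on the tool from outside, world axes, zero at the start; "moment": the same for the moment, N m; "width": finger opening in mm.
Only numpy, scipy, OpenCV 4.12 (cv2) and the standard library are available. Lean on these libraries where they do the work, as an engineer would, in place of code of your own. Each camera call takes 0.05 s, during which the arm holds its last target. There are 200 camera calls.

## Working session

There is one attempt and no reset: what is moved stays moved. The work goes in short steps, Python scripts to look and compute and a tool call to move; the robot and the scene stay as the last step left them, time stands still between calls to the robot, and variables do not carry over. Pictures are saved under pics/ and viewed, about 8 in all and at most 12, crops included, and the job is handed in when it is done.

Besides the shell and the picture viewer there is one more tool, called after "Request:" as name(argument=value, ...), one argument or row to a line, values as JSON. arm_command: Moves the arm, as the interface text tells. Its arguments: {"type":"object","properties":{"commands":{"type":"array","items":{"type":"array","items":{"type":"number"}}},"force":{"type":"number"}},"required":["commands"]}

```bash
mkdir -p pics; cat > h.py <<'E'
import numpy as np, cv2
from rig import env, vision, order, masks_of, tip_of
from scipy.spatial.transform import Rotation as R
def ray(c,px,fish=False):
    K=np.array(c["mtx"]);u=(px[0]-K[0,2])/K[0,0];v=(px[1]-K[1,2])/K[1,1]
    if fish:
        r=np.hypot(u,v); s=np.sin(r)/r if r>1e-9 else 1
        d=np.array([u*s,v*s,np.cos(r)])
    else: d=np.array([u,v,1.])
    T=np.array(c["T"]);d=T[:3,:3]@(d*[1,-1,-1]);return T[:3,3],d/np.linalg.norm(d)
def atz(c,px,z,fish=False):
    o,d=ray(c,px,fish);return o+d*(z-o[2])/d[2]
def proj(c,p,fish=False):
    K=np.array(c["mtx"]);T=np.array(c["T"]);q=T[:3,:3].T@(np.array(p)-T[:3,3]);q=q*[1,-1,-1]
    if fish:
        r=np.hypot(q[0],q[1]);th=np.arctan2(r,q[2]);a=q[:2]/max(r,1e-9)*th
    else:a=q[:2]/q[2]
    return K[0,0]*a[0]+K[0,2],K[1,1]*a[1]+K[1,2]
def save(n,img): cv2.imwrite("pics/"+n,cv2.cvtColor(img,cv2.COLOR_RGB2BGR))
E
python3 - <<'E'
from h import *
s=env.read_state();print(s)
zs=dict(coil_stand=0,coil_tall=10,coil_flat=10,clamp_jig=0,set_down=12,lever_pivot=35,knob_center=57,beaker=0,dish=0)
for n in("top","side"):
    c=vision.capture(n);save(n+"1.png",c["img"]);print(n,c.keys(),np.round(c["T"],2).tolist(),c["mtx"])
    for k,z in zs.items():
        for d in tip_of(c,k)[:4]: print(k,round(d["p"],2),np.round(d["point"]),np.round(atz(c,d["point"],z)))
E
```

```text
{'t': 0.0, 'joints': array([ 1.0872121 ,  0.57653538,  0.02483802,  1.43793484, -0.01499513,
        1.12899251, -0.05650876]), 'joint_vel': array([ 8.46732806e-04,  5.10836833e-04,  2.91890664e-04,  5.54494751e-04,
        1.56139161e-03, -9.96273522e-06, -4.95568732e-04]), 'joint_efforts': array([-2.53130174e-04, -7.65772319e+01,  2.25030027e+00, -2.85966164e+01,
        1.52877183e-02,  1.25213907e-02,  2.59460541e-05]), 'eef_pos': array([ 262.60186406, -621.4517151 ,  303.03075397]), 'tool_rot': array([-0.58902942,  0.39126607, -0.39023911,  0.58963433]), 'force': array([ 0.35973882, -0.22903555,  0.10132755]), 'moment': array([0.00072512, 0.00443602, 0.02668827]), 'width': 85.40445060009031}
top dict_keys(['img', 'mtx', 'T', 'shot']) [[0.02, 0.99, -0.13, 336.59], [-1.0, 0.02, -0.02, -130.88], [-0.01, 0.13, 0.99, 1667.96], [0.0, 0.0, 0.0, 1.0]] [[518.07436247   0.         318.30644399]
 [  0.         518.07436247 236.07590765]
 [  0.           0.           1.        ]]
coil_stand 0.94 [356. 240.] [ 548. -227.    0.]
coil_stand 0.83 [473. 285.] [ 409. -602.    0.]
coil_stand 0.7 [
[... 639 characters left out ...]
 -0.86, 0.5, 510.66], [-0.02, 0.5, 0.86, 1161.65], [0.0, 0.0, 0.0, 1.0]] [[495.46821129   0.         314.50196198]
 [  0.         495.46821129 238.2296454 ]
 [  0.           0.           1.        ]]
coil_stand 0.97 [376. 184.] [ 384. -363.    0.]
coil_stand 0.84 [367. 123.] [ 424. -595.    0.]
coil_stand 0.64 [310. 215.] [ 560. -234.    0.]
coil_tall 0.68 [307. 225.] [ 562. -195.   10.]
coil_tall 0.55 [312. 264.] [534. -79.  10.]
coil_flat 0.64 [312. 199.] [ 559. -283.   10.]
clamp_jig 0.6 [260. 363.] [625. 192.   0.]
set_down 0.87 [257. 365.] [630. 202.  12.]
lever_pivot 0.62 [293. 377.] [540. 225.  35.]
knob_center 0.77 [324. 388.] [467. 246.  57.]
beaker 0.65 [248. 271.] [700. -42.   0.]
```

```bash
python3 - <<'E'
import cv2,numpy as np
a=cv2.imread("pics/top1.png")[150:330,140:500];b=cv2.imread("pics/side1.png")[100:430,180:480]
cv2.imwrite("pics/m1.png",cv2.resize(a,None,fx=2.2,fy=2.2,interpolation=2))
cv2.imwrite("pics/m2.png",cv2.resize(b,None,fx=1.8,fy=1.8,interpolation=2))
E
```

```text
(no output)
```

View pics/m1.png

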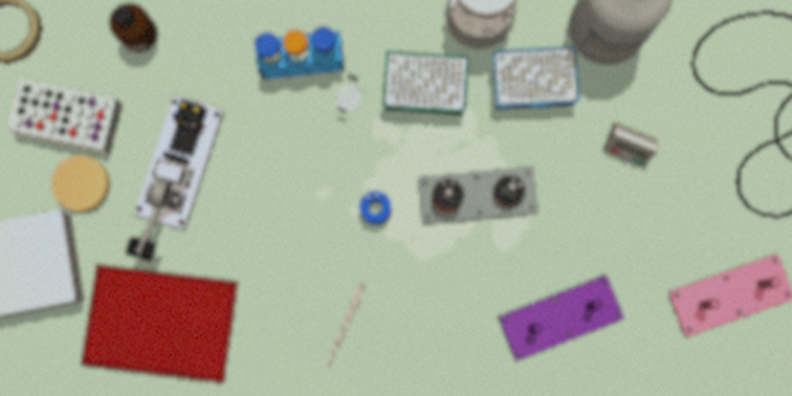

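View pics/m2.png

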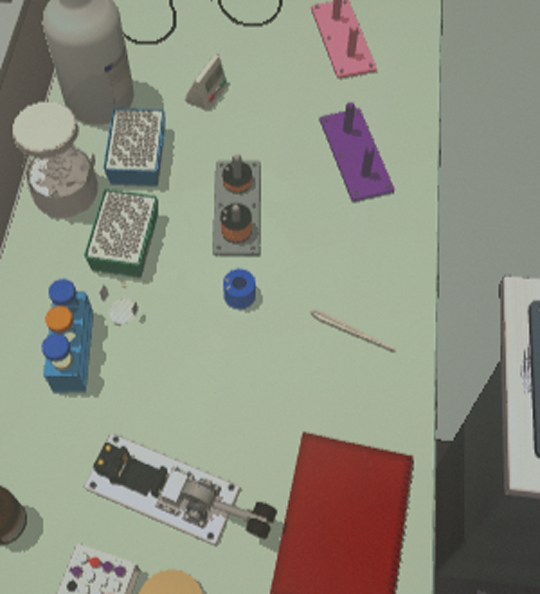

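The top view shows the stand with the coils at crop (447,195) and (508,190), which is full image (343,239) and (371,236). The blue look-alike ring is at crop (375,207), the purple and pink stands are on the right, and the clamp is at (180,160) with its knob at (142,247).

In the side view, the lower coil at crop (237,222) shows more copper and less post, so it is the tall one. The upper coil at (237,175) is the flat one. I'll check both from close by.

```bash
cat >> h.py <<'E'
def go(grasp,jaw):
    """print move in tool axes to put the grasp point at grasp with jaw direction angle (world rad, mod pi)"""
    s=env.read_state();M=R.from_quat(s["tool_rot"]).as_matrix();p=np.array(s["eef_pos"])
    print("t",s["t"],"pos",np.round(p,1),"axes",np.round(M,3).tolist(),"w",round(s["width"],1),"F",np.round(s["force"],1))
    a=np.arctan2(M[1,0],M[0,0]);d=(jaw-a+np.pi/2)%np.pi-np.pi/2
    yaw=-d if M[2,1]<0 else d
    M2=M@R.from_rotvec([0,yaw,0]).as_matrix()
    dl=np.array(grasp)-np.array([0,0,-54.])-p
    print("yaw first",round(yaw,3),"then shift cm",np.round(M2.T@dl/10,2),"| without yaw",np.round(M.T@dl/10,2))
E
python3 - <<'E'
from h import *
go([552,-188,200],0.0)
for n in("top","side"):
    c=vision.capture(n)
    for q in("coil_stand","clamp_jig"):
        for m in masks_of(c,q)[:4]:
            k=cv2.minAreaRect(np.argwhere(m["mask"])[:,::-1].astype(np.float32))
            b=cv2.boxPoints(k);z=10 if q=="coil_stand" else 12
            print(n,q,round(m["p"],2),[np.round(atz(c,x,z)[:2]).tolist() for x in b],np.round(atz(c,k[0],z)))
E
```

```text
t 1.0 pos [ 262.7 -621.8  303.9] axes [[0.389, -0.0, 0.921], [-0.921, 0.0, 0.389], [-0.0, -1.0, -0.0]] w 85.3 F [ 0.5 -0.4 -0.6]
yaw first -1.171 then shift cm [28.93  4.99 43.38] | without yaw [-28.7    4.99  43.53]
top coil_stand 0.95 [[577.0, -138.0], [599.0, -313.0], [527.0, -321.0], [505.0, -147.0]] [ 552. -230.   10.]
top coil_stand 0.95 [[376.0, -259.0], [442.0, -418.0], [375.0, -444.0], [310.0, -286.0]] [ 376. -352.   10.]
top coil_stand 0.57 [[418.0, -507.0], [473.0, -665.0], [408.0, -685.0], [353.0, -527.0]] [ 413. -596.   10.]
top clamp_jig 0.68 [[460.0, 294.0], [700.0, 223.0], [673.0, 142.0], [434.0, 214.0]] [566. 219.  12.]
side coil_stand 0.86 [[483.0, -666.0], [422.0, -710.0], [354.0, -532.0], [412.0, -492.0]] [ 417. -597.   10.]
side coil_stand 0.74 [[446.0, -421.0], [379.0, -463.0], [314.0, -285.0], [378.0, -248.0]] [ 378. -351.   10.]
side coil_stand 0.66 [[602.0, -323.0], [534.0, -331.0], [514.0, -150.0], [578.0, -143.0]] [ 556. -234.   10.]
side coil_stand 0.61 [[742.0, -48.0], [722.0, -79.0], [675.0, -40.0], [694.0, -10.0]] [708. -44.  10.]
side clamp_jig 0.75 [[699.0, 227.0], [682.0, 144.0], [444.0, 213.0], [467.0, 290.0]] [571. 220.  12.]
```

Request:
arm_command(
  commands=[
    [8.5,-2.7,0,4.1,0],
    [8.5,-2.7,0,4.1,0],
    [8.5,-2.7,0,4.1,0],
    [8.5,-2.7,0,4.1,0],
    [8.5,-2.7,0,4.1,0],
    [8.5,-2.7,0,4.1,0],
    [8.5,-2.7,0,4.1,0],
    [8.5,-2.7,0,4.1,0],
    [8.5,-2.7,0,4.1,0],
    [8.5,-2.7,0,4.1,0],
  ],
)

```text
t: 2.3
eef_pos: [536.2, -211.7, 304.2]
tool_rot: [-0.589, 0.391, -0.391, 0.589]
force: [0.7, -0.6, -0.3]
width: 85.3
```

Request:
arm_command(
  commands=[
    [8.5,0,0.5,0,-0.14],
    [8.5,0,0.5,0,-0.14],
    [8.5,0,0.5,0,-0.14],
    [8.5,0,0.5,0,-0.14],
    [8.5,0,0.5,0,-0.14],
    [8.5,0,0.5,0,-0.14],
    [8.5,0,0.5,0,-0.14],
    [8.5,0,0.5,0,-0.14],
    [8.5,0,0.5,0,-0.14],
    [8.5,0,0.5,0,-0.04],
  ],
)

```text
t: 3.3
eef_pos: [535.3, -213.7, 253.8]
tool_rot: [-0.706, -0.047, 0.047, 0.706]
force: [0.1, -0.5, 0.1]
width: 84.9
```

```bash
python3 - <<'E'
from h import *
go([547.5,-185,190],0.125)
c=vision.capture("wrist");save("w1.png",c["img"]);print(np.round(c["T"],2).tolist())
for k,z in dict(coil_stand=0,coil_tall=10,coil_flat=10).items():
    for d in tip_of(c,k)[:4]: print(k,round(d["p"],2),np.round(d["point"]),np.round(atz(c,d["point"],z,1)))
for q in("coil_tall","coil_flat","coil_stand"):
    for m in masks_of(c,q)[:3]: print(q,m["p"],m["box"])
for n,p in dict(tip=[547.5,-185,75],top=[547.5,-185,50],tipf=[558.6,-274,75],flattop=[558.6,-274,32]).items(): print(n,np.round(proj(c,p,1)))
E
```

```text
t 3.3 pos [ 535.3 -213.7  253.8] axes [[0.991, 0.0, -0.133], [0.133, 0.0, 0.991], [0.0, -1.0, -0.0]] w 84.9 F [ 0.1 -0.5  0.1]
yaw first 0.009 then shift cm [1.57 0.98 2.7 ] | without yaw [1.59 0.98 2.68]
[[0.99, -0.13, -0.04, 526.81], [0.13, 0.96, 0.26, -149.26], [0.0, -0.26, 0.97, 324.73], [0.0, 0.0, 0.0, 1.0]]
coil_stand 0.74 [334. 231.] [ 555. -227.    0.]
coil_stand 0.68 [336. 186.] [ 551. -186.    0.]
coil_stand 0.59 [150. 329.] [ 379. -358.    0.]
coil_tall 0.82 [340. 187.] [ 554. -185.   10.]
coil_tall 0.63 [332.  69.] [533. -86.  10.]
coil_tall 0.32 [334. 290.] [ 562. -279.   10.]
coil_flat 0.84 [331. 287.] [ 560. -276.   10.]
coil_tall 0.82 [304.1, 30.0, 365.0, 90.4]
coil_tall 0.73 [306.5, 161.4, 369.5, 224.6]
coil_flat 0.65 [307.6, 264.5, 359.7, 317.7]
coil_stand 0.84 [91.9, 245.6, 201.1, 378.8]
coil_stand 0.6 [290.9, 137.7, 377.1, 325.5]
coil_stand 0.48 [145.6, 435.2, 154.9, 450.4]
tip [337. 198.]
top [335. 192.]
tipf [334. 317.]
flattop [331. 294.]
```

View pics/w1.png

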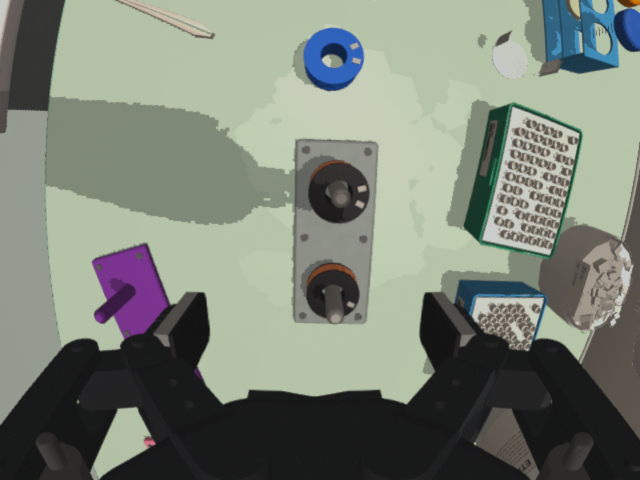

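The close view confirms it. The coil at (338,192) shows the wider top flange, 61 px against 52 px, so it is the taller one. The flat coil is at (333,291) and the blue look-alike at (333,58).

Request:
arm_command(
  commands=[
    [8.5,0.9,0,1.3,0],
    [8.5,0.9,0,1.3,0],
    [8.5,0,3,0,0],
    [8.5,0,3,0,0],
    [8.5,0,0,0,0],
  ],
)

```text
t: 4.15
eef_pos: [548.8, -183.1, 190.9]
tool_rot: [-0.705, -0.044, 0.048, 0.706]
force: [-0.1, -0.6, 0.4]
width: 85.2
```

```bash
python3 - <<'E'
from h import *
go([550,-185,33],0.125)
c=vision.capture("wrist");save("w2.png",c["img"])
for k,z in dict(coil_stand=0,coil_tall=10,coil_flat=10).items():
    for d in tip_of(c,k)[:2]: print(k,round(d["p"],2),np.round(d["point"]),np.round(atz(c,d["point"],z,1)))
for m in masks_of(c,"coil_tall")[:2]:
    b=m["box"];print(m["p"],b)
for n,p in dict(tip=[550,-185,75],top=[550,-185,50]).items(): print(n,np.round(proj(c,p,1)))
E
```

```text
t 4.15 pos [ 548.8 -183.1  190.9] axes [[0.991, -0.005, -0.131], [0.131, 0.002, 0.991], [-0.005, -1.0, 0.003]] w 85.2 F [-0.1 -0.6  0.4]
yaw first 0.006 then shift cm [ 0.15 10.38 -0.23] | without yaw [ 0.15 10.38 -0.23]
coil_stand 0.93 [314. 294.] [ 554. -231.    0.]
coil_tall 0.84 [318. 238.] [ 551. -184.   10.]
coil_tall 0.73 [311.  89.] [533. -83.  10.]
coil_flat 0.85 [313. 354.] [ 560. -279.   10.]
0.86 [272.9, 41.2, 351.7, 122.5]
0.79 [275.2, 205.5, 355.3, 290.8]
tip [316. 270.]
top [316. 256.]
```

View pics/w2.png

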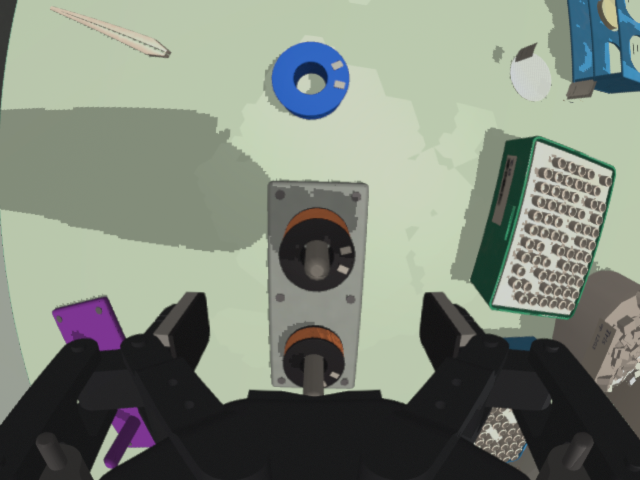

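The post tip is at (317,270) and the flange centre at (317,252), within about 4 px of the prediction. Descending and gripping.

Request:
arm_command(
  commands=[
    [8.5,0.1,2.6,-0.1,0],
    [8.5,0,2.6,0,0],
    [8.5,0,2.6,0,0],
    [8.5,0,2.6,0,0],
    [8.5,0,0,0,0],
    [4,0,0,0,0],
    [4,0,0,0,0],
    [4,0,0,0,0],
    [4,0,0,0,0],
    [4,0,0,0,0],
  ],
  force=40,
)

```text
t: 5.4
eef_pos: [551.7, -186.5, 91.8]
tool_rot: [0.706, 0.046, -0.045, -0.705]
force: [-0.6, 0.4, 8.8]
width: 44.7
```

Request:
arm_command(
  commands=[
    [4,0,-1,0,0],
    [4,0,-1.5,0,0],
    [4,0,-2,0,0],
    [4,0,-2,0,0],
    [4,0,-2,0,0],
    [4,0,-2,0,0],
    [4,0,-1.5,0,0],
    [4,0,0,0,0],
  ],
)

```text
t: 6.2
eef_pos: [551.9, -186.4, 212.9]
tool_rot: [0.706, 0.047, -0.044, -0.705]
force: [0.1, 0.3, -0.0]
width: 44.6
```

```bash
python3 - <<'E'
from h import *
go([631,196,200],np.deg2rad(73.5))
c=vision.capture("wrist");save("w3.png",c["img"]);
for n in("side","top"):
    c=vision.capture(n);save(n+"2.png",c["img"])
    for q,z in dict(set_down=12,lever_pivot=35,clamp_jig=0,knob_center=57).items():
        for d in tip_of(c,q)[:1]: print(n,q,round(d["p"],2),np.round(d["point"]),np.round(atz(c,d["point"],z)))
E
```

```text
t 6.2 pos [ 551.9 -186.4  212.9] axes [[0.992, 0.004, -0.128], [0.128, -0.001, 0.992], [0.004, -1.0, -0.002]] w 44.6 F [ 0.1  0.3 -0. ]
yaw first -1.154 then shift cm [38.92 -4.12  3.26] | without yaw [12.77 -4.12 36.9 ]
side set_down 0.56 [254. 366.] [635. 205.  12.]
side lever_pivot 0.57 [291. 376.] [545. 223.  35.]
side clamp_jig 0.81 [256. 365.] [633. 198.   0.]
side knob_center 0.73 [324. 390.] [466. 251.  57.]
top set_down 0.68 [224. 214.] [625. 202.  12.]
top lever_pivot 0.66 [211. 239.] [542. 237.  35.]
top clamp_jig 0.84 [224. 217.] [620. 204.   0.]
top knob_center 0.45 [203. 265.] [455. 252.  57.]
```

View pics/w3.png

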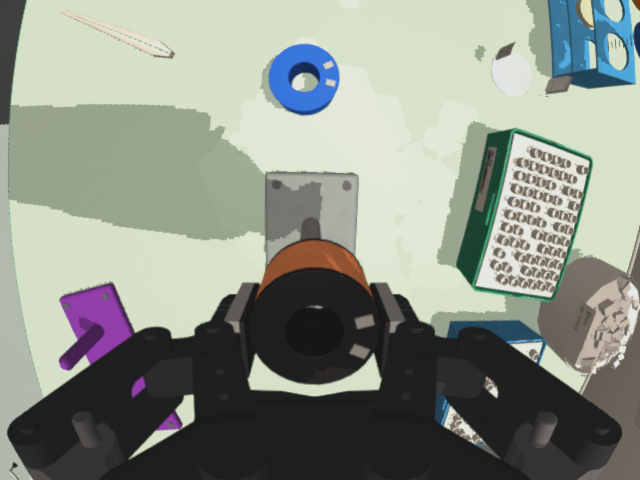

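The coil is held upright between the pads. Next I carry it to a hover beyond the V, so the wrist camera sees the clamp.

Request:
arm_command(
  commands=[
    [4,1,0,1.7,0],
    [4,2,0,3.4,0],
    [4,2,0,3.4,0],
    [4,2,0,3.4,0],
    [4,2,0,3.4,0],
    [4,2,0,3.4,0],
    [4,2,0,3.4,0],
    [4,2,0,3.4,0],
    [4,2,0,3.4,0],
    [4,2,0,3.4,0],
  ],
)

```text
t: 7.75
eef_pos: [698.2, 160.0, 209.6]
tool_rot: [0.706, 0.045, -0.046, -0.706]
force: [0.1, -0.3, -1.1]
width: 44.5
```

Request:
arm_command(
  commands=[
    [4,0.8,0,1.5,0],
    [4,0,0,0,-0.14],
    [4,0,0,0,-0.14],
    [4,0,0,0,-0.14],
    [4,0,0,0,-0.14],
    [4,0,0,0,-0.14],
    [4,0,0,0,-0.14],
    [4,0,0,0,-0.14],
    [4,0,0,0,-0.14],
    [4,0,0,0,0],
  ],
)

```text
t: 8.75
eef_pos: [703.8, 174.0, 209.4]
tool_rot: [-0.573, -0.414, 0.414, 0.573]
force: [-0.4, -0.7, -0.8]
width: 44.7
```

```bash
python3 - <<'E'
from h import *
go([632,198,150],np.deg2rad(73.5));print(env.read_state()["joints"])
c=vision.capture("wrist");save("w4.png",c["img"]);
for q,z in dict(set_down=12,lever_pivot=35,clamp_jig=0,knob_center=57,pressure_pad=20).items():
    for d in tip_of(c,q)[:1]: print(q,round(d["p"],2),np.round(d["point"]),np.round(atz(c,d["point"],z,1)))
E
```

```text
t 8.75 pos [703.8 174.  209.4] axes [[0.315, -0.001, -0.949], [0.949, 0.0, 0.315], [-0.0, -1.0, 0.001]] w 44.7 F [-0.4 -0.7 -0.8]
yaw first -0.032 then shift cm [0.26 0.54 7.57] | without yaw [0.02 0.54 7.57]
[ 0.01266274  0.7880182  -0.62149551  1.38270846  0.47539296  1.12205353
  0.5757802 ]
set_down 0.88 [322. 117.] [627. 205.  12.]
clamp_jig 0.6 [320. 127.] [633. 201.   0.]
```

View pics/w4.png

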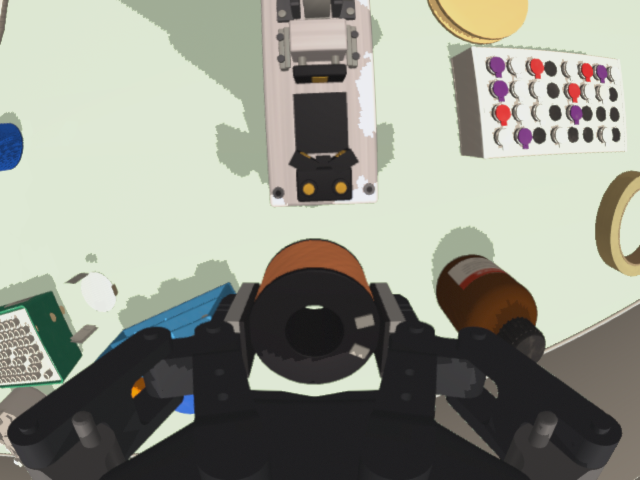

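The view shows the V block's bolts at (309,189) and (341,187), the V's front at about row 158, the pad with its brass strip at (318,79), and the plate corners at (270,206) and (377,202). Turning these into positions.

```bash
python3 - <<'E'
from h import *
c=vision.capture("wrist")
im=c["img"];crop=cv2.resize(im[40:215,250:390],None,fx=4,fy=3.4,interpolation=2);save("w4c.png",crop)
f=lambda p,z:atz(c,p,z,1)[:2]
P=dict(cornL=((270,206),12),cornR=((377,202),12),edL=((264,60),12),edR=((375.5,60),12),padL=((293,81),42),padR=((346,80),42),tipL=((291,160),44),tipR=((356,156),44),b1=((309,189),44),b2=((341,187),44))
W={k:f(*v) for k,v in P.items()}
for k,v in W.items(): print(k,np.round(v,1))
for a,b in(("cornL","cornR"),("b1","b2"),("padL","padR"),("tipL","tipR"),("edL","cornL"),("edR","cornR")):
    d=W[b]-W[a];print(a,b,round(np.linalg.norm(d),1),round(np.degrees(np.arctan2(d[1],d[0])),1),"mid",np.round((W[a]+W[b])/2,1))
print(np.array(c["T"]).round(1).tolist())
E
```

```text
cornL [676.6 148.9]
cornR [698.6 224.8]
edL [573.3 179.8]
edR [598.3 255.9]
padL [600.7 194.5]
padR [610.5 226.5]
tipL [648.7 177. ]
tipR [659.2 217. ]
b1 [670.  181.9]
b2 [675.3 201.8]
cornL cornR 79.1 73.8 mid [687.6 186.8]
b1 b2 20.6 75.3 mid [672.7 191.8]
padL padR 33.6 72.9 mid [605.6 210.5]
tipL tipR 41.4 75.3 mid [653.9 197. ]
edL cornL 107.8 -16.7 mid [624.9 164.3]
edR cornR 105.0 -17.2 mid [648.5 240.3]
[[0.3, -0.9, -0.2, 641.9], [0.9, 0.3, 0.1, 194.8], [-0.0, -0.3, 1.0, 280.9], [0.0, 0.0, 0.0, 1.0]]
```

View pics/w4c.png

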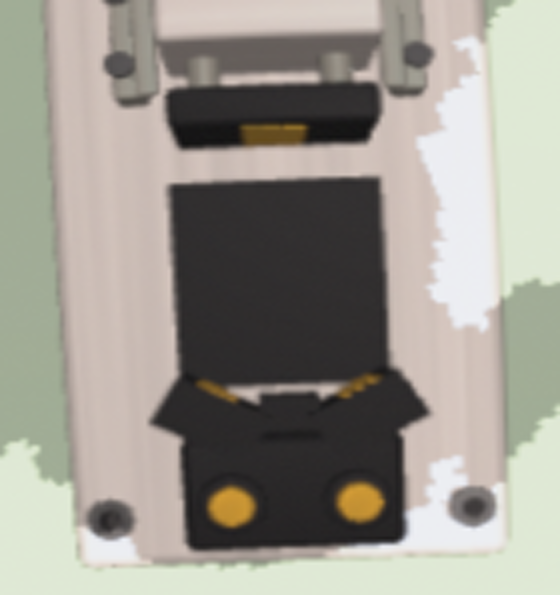

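```bash
python3 - <<'E'
from h import *
c=vision.capture("wrist")
a=np.deg2rad(-16.5);u=np.array([np.cos(a),np.sin(a)]);v=np.array([-u[1],u[0]])
def P(n,cx,cy,z):
    w=atz(c,(250+cx/4,40+cy/3.4),z,1)[:2];print(n,"u %.1f v %.1f"%(w@u,w@v))
P("padtopfront",275,120,42);P("padbotfront",275,147,13);P("padbot15",275,147,15)
P("matTop",275,181,12);P("matL",178,280,12);P("matR",386,280,12)
P("vtipL",180,375,44);P("vtipR",390,370,44);P("voutL",150,422,44);P("voutR",430,410,44);P("apex top",290,435,44);P("apex bottom?",290,395,44);P("end",295,558,12)
P("brassL",235,402,44);P("brassR",318,408,44)
for n in("top","side"):
    c=vision.capture(n)
    for q,z in dict(lever_pivot=35,knob_center=57,set_down=12).items():
        for d in tip_of(c,q)[:1]:w=atz(c,d["point"],z)[:2];print(n,q,d["p"],"u %.1f v %.1f"%(w@u,w@v))
E
```

```text
padtopfront u 517.6 v 373.4
padbotfront u 518.3 v 373.7
padbot15 u 518.6 v 373.7
matTop u 525.5 v 373.5
matL u 546.1 v 355.5
matR u 547.2 v 392.6
vtipL u 565.6 v 356.8
vtipR u 565.7 v 390.0
voutL u 574.2 v 351.6
voutR u 573.4 v 396.2
apex top u 577.5 v 373.8
apex bottom? u 570.0 v 374.0
end u 606.5 v 374.5
brassL u 571.0 v 365.3
brassR u 572.6 v 378.4
top lever_pivot 0.8 u 450.8 v 379.0
top knob_center 0.73 u 373.0 v 372.2
top set_down 0.8 u 543.5 v 370.4
side lever_pivot 0.6 u 454.0 v 372.7
side knob_center 0.66 u 378.6 v 366.6
```

```bash
python3 - <<'E'
from h import *
s=env.read_state();p=s["eef_pos"];c=vision.capture("wrist")
print(np.round(p,1),np.round(s["joints"],3))
M=R.from_quat(s["tool_rot"]).as_matrix()
g=cv2.cvtColor(c["img"],cv2.COLOR_RGB2GRAY)
for ctr in((314,325.5),(314,323),(314,328)):
    print((M.T@(atz(c,ctr,p[2]-41.8,1)-p)).round(1))
for px in((314,268),(314,383),(250,325),(378,325)): print(px,(M.T@(atz(c,px,p[2]-41.8,1)-p)).round(1))
for m in masks_of(c,"coil_tall")[:2]:print(m["p"],m["box"])
for d in tip_of(c,"coil_tall")[:2]:print(d["p"],d["point"],(M.T@(atz(c,d["point"],p[2]-81.8,1)-p)).round(1))
go([628.8,203.6,110-54],np.deg2rad(73.5))
E
```

```text
[703.8 174.4 209.9] [ 0.012  0.787 -0.621  1.383  0.475  1.122  0.574]
[-0.5 41.8  4. ]
[-0.5 41.8  5. ]
[-0.5 41.8  3.1]
(314, 268) [-0.5 41.8 25. ]
(314, 383) [ -0.4  41.8 -20.8]
(250, 325) [-22.6  41.8   3.9]
(378, 325) [21.7 41.8  3.9]
0.97 [250.4, 237.2, 382.3, 387.4]
0.59 [0.0, 125.2, 26.2, 175.6]
0.81 [314.1, 285.2] [-0.4 81.8  2.7]
0.57 [6.5, 146.9] [-163.3   81.8   74.2]
t 9.7 pos [703.8 174.4 209.9] axes [[0.316, -0.0, -0.949], [0.949, 0.0, 0.316], [0.0, -1.0, 0.0]] w 44.7 F [-0.3  0.  -0.9]
yaw first -0.034 then shift cm [0.67 9.99 8.02] | without yaw [0.4  9.99 8.04]
```

Request:
arm_command(
  commands=[
    [4,0,0,0,-0.03],
    [4,0.2,0,2,0],
    [4,0.2,0,2,0],
    [4,0.2,1,2,0],
    [4,0.1,2,1.8,0],
    [4,0,2,0,0],
    [4,0,2,0,0],
    [4,0,0,0,0],
    [4,0,0,0,0],
  ],
)

```text
t: 10.6
eef_pos: [631.2, 203.7, 140.2]
tool_rot: [-0.567, -0.422, 0.422, 0.567]
force: [0.1, 0.2, -1.9]
width: 44.7
```

```bash
python3 - <<'E'
from h import *
s=env.read_state();p=s["eef_pos"];M=R.from_quat(s["tool_rot"]).as_matrix()
a=np.deg2rad(-16.5);u=np.array([np.cos(a),np.sin(a)]);v=np.array([-u[1],u[0]])
cc=p+M@[-.4,81.8,2.1];print(np.round(p,1),"coil u %.1f v %.1f z %.1f"%(cc[:2]@u,cc[:2]@v,cc[2]),s["force"].round(1))
go([628.8,203.6,40],np.deg2rad(73.5))
c=vision.capture("wrist");save("w5.png",c["img"])
E
```

```text
[631.2 203.7 140.2] coil u 545.3 v 374.2 z 58.4 [ 0.1  0.2 -1.9]
t 10.6 pos [631.2 203.7 140.2] axes [[0.287, -0.0, -0.958], [0.958, 0.0, 0.287], [0.0, -1.0, 0.0]] w 44.7 F [ 0.1  0.2 -1.9]
yaw first -0.003 then shift cm [-0.08  4.62  0.23] | without yaw [-0.08  4.62  0.23]
```

View pics/w5.png

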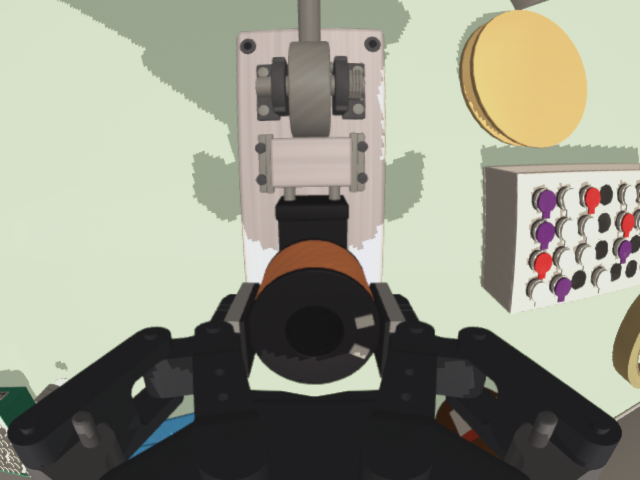

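Laterally, the coil (314) and the pad (312) line up. Descending between pad and V.

Request:
arm_command(
  commands=[
    [4,0,1,0,0],
    [4,0,1,0,0],
    [4,0,1,0,0],
    [4,0,1,0,0],
    [4,0,0.3,0,0],
    [4,0,0,0,0],
  ],
)

```text
t: 11.25
eef_pos: [630.8, 203.5, 96.0]
tool_rot: [-0.567, -0.422, 0.422, 0.568]
force: [-0.0, 0.4, -1.4]
width: 44.7
```

No lateral contact. Bottom is about 2 mm above the plate; I'll lower it gently.

Request:
arm_command(
  commands=[
    [4,0,0.1,0,0],
    [4,0,0.1,0,0],
    [4,0,0,0,0],
  ],
)

```text
t: 11.55
eef_pos: [631.2, 203.6, 95.1]
tool_rot: [0.567, 0.422, -0.422, -0.567]
force: [0.7, 0.1, -1.5]
width: 44.7
```

Request:
arm_command(
  commands=[
    [4,0,0.1,0,0],
    [4,0,0.1,0,0],
    [4,0,0,0,0],
  ],
)

```text
t: 11.85
eef_pos: [631.2, 203.6, 93.9]
tool_rot: [0.568, 0.422, -0.422, -0.567]
force: [-3.1, -1.0, 6.8]
width: 44.5
```

Contact at the predicted height. Releasing.

Request:
arm_command(
  commands=[
    [4.6,0,0,0,0],
    [5,0,0,0,0],
    [6,0,0,0,0],
    [7,0,0,0,0],
    [8,0,0,0,0],
    [8.5,0,0,0,0],
    [8.5,0,-1,0,0],
    [8.5,0,-2,0,0],
    [8.5,0,-4,0,0],
    [8.5,0,-4,0,0],
  ],
)

```text
t: 12.85
eef_pos: [630.7, 203.5, 204.4]
tool_rot: [-0.567, -0.422, 0.422, 0.568]
force: [0.1, 0.1, 0.2]
width: 84.9
```

```bash
python3 - <<'E'
from h import *
a=np.deg2rad(-16.5);u=np.array([np.cos(a),np.sin(a)]);v=np.array([-u[1],u[0]])
kn=(548.6-175.1)*u+373.8*v;print("knob",kn)
go([*kn,57],np.deg2rad(73.5))
c=vision.capture("wrist");save("w6.png",c["img"])
for q,z in dict(coil_tall=12,knob_center=57,lever_pivot=35).items():
    for d in tip_of(c,q)[:2]:w=atz(c,d["point"],z,1)[:2];print(q,round(d["p"],2),np.round(d["point"]),"u %.1f v %.1f"%(w@u,w@v))
E
```

```text
knob [464.28410682 252.32708565]
t 12.85 pos [630.7 203.5 204.4] axes [[0.287, -0.001, -0.958], [0.958, 0.0, 0.287], [-0.0, -1.0, 0.001]] w 84.9 F [0.1 0.1 0.2]
yaw first -0.003 then shift cm [-0.05  9.36 17.33] | without yaw [-0.11  9.36 17.33]
coil_tall 0.9 [  8. 218.] u 531.7 v 84.8
knob_center 0.71 [316. 232.] u 535.9 v 375.1
```

View pics/w6.png

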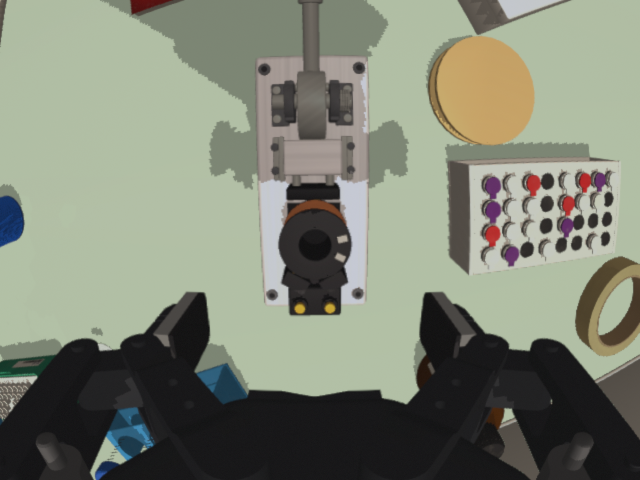

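The coil stands upright in the V, with its flange centre at (315,245), and it is free of the gripper. Now to the knob.

Request:
arm_command(
  commands=[
    [8.5,0,0,2.5,0],
    [8.5,0,0,4,0],
    [8.5,0,0,4,0],
    [8.5,0,0,3,0],
    [8.5,-0.1,1,1,0],
    [8.5,0,1,0,0],
    [8.5,0,0,0,0],
  ],
)

```text
t: 13.75
eef_pos: [491.9, 243.4, 181.2]
tool_rot: [0.567, 0.421, -0.423, -0.567]
force: [1.3, -1.4, 0.9]
width: 85.0
```

```bash
python3 - <<'E'
from h import *
a=np.deg2rad(-16.5);u=np.array([np.cos(a),np.sin(a)]);v=np.array([-u[1],u[0]])
kn=(548.6-175.1)*u+373.8*v
go([*kn,57],np.deg2rad(73.5))
c=vision.capture("wrist");save("w7.png",c["img"])
print(np.round(proj(c,[*kn,57],1)))
for q,z in dict(knob_center=57,lever_pivot=35).items():
    for d in tip_of(c,q)[:2]:w=atz(c,d["point"],z,1)[:2];print(q,round(d["p"],2),np.round(d["point"]),"u %.1f v %.1f"%(w@u,w@v))
E
```

```text
t 13.75 pos [491.9 243.4 181.2] axes [[0.288, -0.002, -0.958], [0.958, -0.002, 0.288], [-0.002, -1.0, 0.002]] w 85.0 F [ 1.3 -1.4  0.9]
yaw first -0.004 then shift cm [0.09 7.02 2.89] | without yaw [0.08 7.02 2.89]
[317. 209.]
knob_center 0.59 [307. 212.] u 374.8 v 368.5
lever_pivot 0.65 [313. 324.] u 453.7 v 371.4
```

View pics/w7.png

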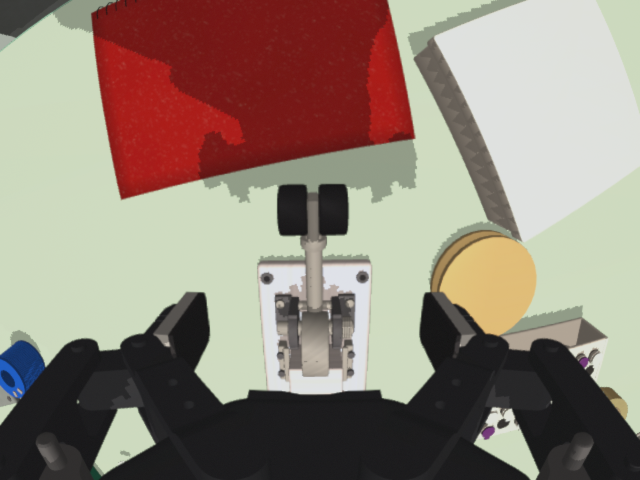

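The knob's discs are at (292,210) and (334,209), so its centre is (313,210), about 2 mm off my prediction. I'll correct x and go down over it.

Request:
arm_command(
  commands=[
    [8.5,-0.1,0,1.5,0],
    [8.5,0,0,1.4,0],
    [8.5,0,2,0,0],
    [8.5,0,2,0,0],
    [8.5,0,2,0,0],
    [8.5,0,1.3,0,0],
    [8.5,0,0,0,0],
  ],
)

```text
t: 14.6
eef_pos: [462.7, 251.6, 108.8]
tool_rot: [-0.567, -0.421, 0.423, 0.567]
force: [-0.5, 1.2, -0.3]
width: 85.1
```

```bash
python3 - <<'E'
from h import *
a=np.deg2rad(-16.5);u=np.array([np.cos(a),np.sin(a)]);v=np.array([-u[1],u[0]])
kn=(548.6-175.1)*u+372*v
go([*kn,55],np.deg2rad(73.5))
c=vision.capture("wrist");save("w8.png",c["img"])
print(np.round(proj(c,[*kn,57],1)))
for d in tip_of(c,"knob_center")[:2]:w=atz(c,d["point"],57,1)[:2];print(round(d["p"],2),np.round(d["point"]),"u %.1f v %.1f"%(w@u,w@v))
E
```

```text
t 14.6 pos [462.7 251.6 108.8] axes [[0.287, -0.002, -0.958], [0.958, -0.001, 0.287], [-0.002, -1.0, 0.002]] w 85.1 F [-0.5  1.2 -0.3]
yaw first -0.003 then shift cm [-0.07 -0.02 -0.14] | without yaw [-0.07 -0.02 -0.14]
[314. 326.]
0.91 [307. 328.] u 374.4 v 369.4
```

View pics/w8.png

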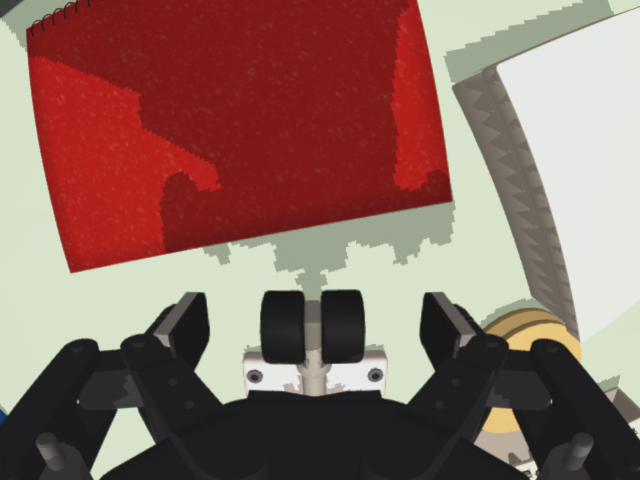

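The knob sits centred between the jaws at (312,326), with about 2 mm still to correct in x. Closing.

Request:
arm_command(
  commands=[
    [7,-0.2,0,-0.1,0],
    [5,0,0,0,0],
    [3,0,0,0,0],
    [3,0,0,0,0],
    [3,0,0,0,0],
    [3,0,0,0,0],
    [3,0,0,0,0],
  ],
  force=60,
)

```text
t: 15.4
eef_pos: [464.7, 250.2, 110.5]
tool_rot: [-0.567, -0.423, 0.421, 0.567]
force: [0.1, 1.6, 6.2]
width: 35.2
```

Gripped at 35 mm, which matches the knob. Carrying it round the arc.

Request:
arm_command(
  commands=[
    [3,0,-1.05,-0.36,0],
    [3,0,-1.0,-0.49,0],
    [3,0,-0.92,-0.62,0],
    [3,0,-0.84,-0.73,0],
    [3,0,-0.73,-0.84,0],
    [3,0,0,0,0],
  ],
)

```text
t: 16.0
eef_pos: [494.3, 241.6, 156.7]
tool_rot: [-0.567, -0.423, 0.421, 0.568]
force: [-0.0, 6.5, -2.0]
width: 34.8
```

Request:
arm_command(
  commands=[
    [3,0,-0.62,-0.92,0],
    [3,0,-0.49,-1.0,0],
    [3,0,-0.36,-1.05,0],
    [3,0,-0.22,-1.09,0],
    [3,0,-0.07,-1.11,0],
    [3,0,0,0,0],
    [3,0,0,0,0],
  ],
)

```text
t: 16.7
eef_pos: [543.2, 227.5, 173.9]
tool_rot: [-0.566, -0.423, 0.421, 0.568]
force: [-1.0, 7.6, 2.8]
width: 35.0
```

```bash
python3 - <<'E'
from h import *
a=np.deg2rad(-16.5);u=np.array([np.cos(a),np.sin(a)]);v=np.array([-u[1],u[0]])
s=env.read_state();p=s["eef_pos"];print("TCP u %.1f v %.1f z %.1f"%(p[:2]@u,p[:2]@v,p[2]),s["width"],s["force"].round(1), "force u",s["force"][:2]@u)
c=vision.capture("side");o=c["img"];W=vision.capture("wrist")["img"]
crop=cv2.resize(o[310:430,200:360],None,fx=3.5,fy=3.5,interpolation=2)
save("f1.png",np.hstack([cv2.resize(crop,(420,315)),cv2.resize(W,(380,315))]))
for q,z in dict(knob_center=120,coil_tall=12).items():
  for d in tip_of(c,q)[:1]:w=atz(c,d["point"],z)[:2];print(q,d["p"],d["point"],w@u,w@v)
E
```

```text
TCP u 456.2 v 372.4 z 173.9 34.97367494162232 [-1.   7.6  2.8] force u -3.1350172078780227
knob_center 0.49 [287.6, 366.7] 459.63485621390515 372.8051517439643
coil_tall 0.65 [251.9, 362.8] 559.7476978940745 372.40154067407764
```

View pics/f1.png

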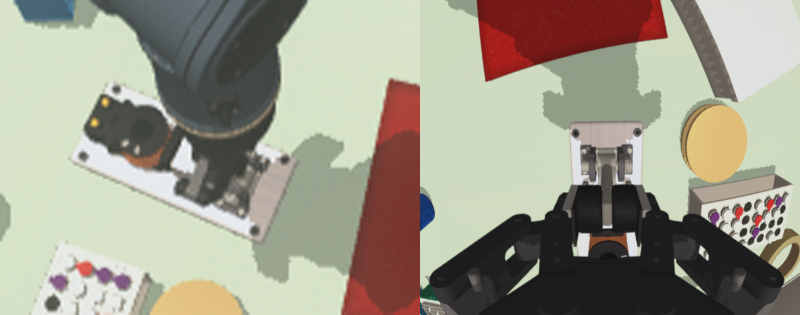

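Request:
arm_command(
  commands=[
    [3,0.1,0,0,0],
    [3,0,0,0,0],
    [3,0,0,0,0],
  ],
)

```text
t: 17.2
eef_pos: [543.0, 227.8, 173.9]
tool_rot: [-0.567, -0.423, 0.422, 0.568]
force: [-1.0, 5.0, 3.7]
width: 34.9
```

```bash
python3 - <<'E'
from h import *
a=np.deg2rad(-16.5);u=np.array([np.cos(a),np.sin(a)]);v=np.array([-u[1],u[0]])
L=[]
for i in range(8):
    c=vision.capture("wrist");s=env.read_state();p=s["eef_pos"];L.append([p[:2]@u,p[:2]@v,p[2],*s["force"],s["width"]])
print(np.mean(L,0).round(2),np.std(L,0).round(2),s["t"])
for q,z in dict(knob_center=120,coil_tall=12).items():
  for d in tip_of(c,q)[:1]:w=atz(c,d["point"],z,1)[:2];print(q,d["p"],w@u,w@v)
E
```

```text
[456.04 372.65 173.92  -1.38   4.88   5.5   35.23] [0.02 0.01 0.01 0.61 0.62 0.29 0.28] 17.6
knob_center 0.69 455.35593826983427 370.9374019896676
coil_tall 0.96 548.4138692077756 376.1404987623947
```

```bash
python3 -c "
from h import *
print(order.close_job())"
```

```text
the job is handed in; nothing more can be done
None
```

The tall coil is standing in the V of the clamp, released. The job is handed in at about 17.6 s, with the gripper still holding the cam lever at about vertical.

- **Coil:** I lifted it off its post and set it on the clamp plate, with contact where predicted and about 7 N upward force. I then let go and saw it upright in the V. With the lever up, the network puts it at 548.4 mm along the clamp's axis. I had worked out 548.6 mm for the seated place.
- **Lever:** The knob is pinched at 35 mm opening with 60 N of grip. The tool moved 81.5 mm across and 63.4 mm up, against 82.1 mm and 63.0 mm for a lever standing straight up. That is within about 0.5 degrees.
- **What disagreed:** About 5 N of sideways force and 5 N of upward force remain on the hand. I reduced the sideways part from 7.6 N. In the last check the network's sideways positions for the knob and the coil were about 2 mm off mine.
- **Not checked:** I could not measure the pad's pressure directly. In the last wrist picture the gripper partly hid the coil. I did not touch the flat coil, the beaker or the dishes on purpose, and saw no contact with them, but did not check them again at the end.

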